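# Open the folding cover of the plate shaker and press its loose clamp home

### The arm

A 6-joint arm with a two-finger parallel gripper is mounted at the origin on a cart in front of the work surface, level with it; the furniture and walls round the work are solid. World frame = base frame: x ahead of the robot, y to its left, z up, the work surface at z = 0. Lengths are in m, angles in degrees, forces in N, time in s.
With the tool pointing down it reaches from about 0.3 to 0.75 m from the base axis. Payload 8.5 kg.
Tool frame: the origin (TCP) lies midway between the tips of the shut fingers; the grasp point (between the pads) lies 19 mm behind it; z points along the fingers, y is the line along which they close (so a half turn about z gives the same grasp; the last joint's range is limited). The gripper opens to 85 mm and grips with 20 to 120 N. Pads are 22 mm wide; open, the fingers measure 114 mm over their backs; the gripper's body (76 mm by 85 mm) begins 54 mm behind the grasp point. The pads swing forward as they close: fully open they stand 13 mm farther back than shut.
Start: joints at [58.367, 21.807, 74.336, -0, 83.858, -12.336], TCP at [0.182, 0.519, 0.231] pointing down, gripper open.
Joint ranges: [-178.18, 178.18], [-50.72, 133.34], [12.68, 142.11], [-81.47, 261.47], [9.98, 163.14], [-165.26, 165.26]. Speed limits (degrees/s): [136.94, 136.94, 180, 180, 180, 180].

### API

Orientations are given as a 3x3 rotation matrix whose columns are the frame's x, y, z axes.
In Python, from rig import env, get_image, close_job gives the robot as it stands.
- The arm moves only by the tool step_arm, never from a script. Its argument "targets" is a list of rows, each a list of 2 entries, a list of its own where there are three numbers: the shift along the tool's x, y, z as a fraction of full scale, then the turn, a rotation vector about the tool's x, y, z as a fraction of full scale. In form: [[[x, y, z], [wx, wy, wz]], ...]. A call has 1 to 10 rows; each row is the pose to reach, as a shift and turn from the pose commanded when the call began, along the tool's axes at that moment; what a row does not reach only later rows make up. Full scale, the value 1, is 0.3 m for a shift and 45 degrees for a turn. A row lasts 1/12 s, in which the tool goes at most 41.7 mm and 7.16 degrees, less where a joint would pass 70% of its speed; a pose out of reach is approached as far as the arm can. A call with a number of a shift or a turn outside -1 to 1 is refused whole. A call with a gripper value outside its range is refused whole. "jaw" is the finger opening in mm, from 0 to 85.4, set as the call begins (left out, the last holds). The fingers move at their own pace and stop on an object; "grip_force" is the grip in N (left out, the last holds). Time passes only in rows, so rows that repeat a pose let the fingers close. It gives the time, the measured TCP pose, the force, the opening and the grip force at its end, in the units of the state.
- env.observe(): the state, without advancing time (a new reading comes with each control period).
- get_image(name): name is "scene" or "top"; returns a dict with "img" (420x560x3 uint8, red, green, blue), "z_map" (420x560 float32, m along the optical axis (not along the pixel's ray), 0 where there is no reading), "intrinsics" (3x3 intrinsics, pixels), "D" ([k1, k2, p1, p2, k3] as OpenCV has them; the pictures are not rectified), "rvec" (rotation vector, rad) and "tvec" (3), from world to camera coordinates, as OpenCV has them. Camera axes: x right, y down, z forward; pixel columns grow to the right and rows downward; lengths in m; the calibration is good to about 2 mm. A picture is of the moment at which its call begins.
- close_job(): hands the job in; it is judged then, once.
The state is a dict: "time_s": time; "q": joint angles; "qvel": joint speeds; "joint_efforts": joint torques, N m; "position": TCP position; "tool_rot": TCP orientation; "ft_force": force on the tool from outside, world axes, zero at the start; "wrist_torque": the same for the moment, N m; "grip_width": finger opening in m; "gripper_force": force on a finger pad.
Only numpy, scipy, OpenCV 4.12 (cv2) and the standard library are available. Lean on these libraries where they do the work, as an engineer would, in place of code of your own. Each camera call takes 0.05 s, during which the arm holds its last target. There are 200 camera calls.

### The job

First take the timer off the plate shaker's dust cover, keeping it the right way up, and set it face up on the bench or the mat. Then push the cover's front edge back along its guides until its two leaves are folded flat together at the rear, and leave it folded. Then find the one of the four plate clamps that stands higher than the others and press it fully home, without shifting or knocking over the other things on the bench.

Things in the scene. Friction and masses are not known exactly. Their poses are not given: they have to be found in the camera images.
- shaker: White plate shaker, fixed. Origin: centre of its underside; x from front (control panel, robot's side) to rear, y to its left, z up. Housing x -115..110, y -118..118 mm, top z=46. Side walls (y=105..117 each side, x -88..110, top z=100) carry the cover's guides; rear wall x 99..109, top z=81; front sill x -88..-80, top z=66.
- cover (a joint): Grey bifold dust cover: rad its rear leaf has turned about the rear hinge (shaker x=90, z=90 mm). Two leaves, each 80 mm long (along shaker x), 196 wide, 5 thick, hinged at a ridge. 0 = closed, both leaves sloping 0.14 rad up to the ridge; 1.42 = stop, both upright, undersides together, top at z=170. Stays where left. Pushing the front edge rearward folds it (about 8 N at first, then 1 to 3 N).
- cover_nose (a point): Middle of the black round bar (12 mm thick, 188 mm long along shaker y) on the front leaf's leading edge: push here. The edge runs level in the guides: at joint value q the edge's pin is at shaker x = 90-160*cos(q+0.14), z=90 mm; the bar's centre is 6 mm from it (z=96 when closed, 90 and 6 mm in front when folded). Its frame turns with the front leaf.
- cover_ridge (a point): Hinge between the two leaves, at the middle of the cover's width, on the rear leaf's upper face: at joint value q its pin is at shaker x = 90-80*cos(q+0.14), z = 90+80*sin(q+0.14) mm.
- timer: White bench timer, 62 x 64 mm, 20 mm high (side walls 17 mm), 0.06 to 0.1 kg, lying face up on the front leaf of the closed cover, which slopes 0.14 rad down to the shaker's front (its underside about 103 mm above the shaker's). Origin: centre of its underside; x, y along its sides, z out of its face.
- clamp_1 (a joint): How far this plate clamp is pressed, m: 0 = fully up, 0.008 = fully home. It moves straight down, needs about 5 N, and stays where it is left.
- clamp_1_top (a point): Centre of the top of this clamp's round black head (24 mm across, 8 high), one of four under the cover, at shaker x=+-32, y=+-74 mm, holding a 96-well plate (88 x 130 mm, long side along y, top z=64). Top at shaker z=70 mm when home, 78 when up; which number is at which corner varies.
- clamp_2 (a joint): How far this plate clamp is pressed, m: 0 = fully up, 0.008 = fully home. It moves straight down, needs about 5 N, and stays where it is left.
- clamp_2_top (a point): Centre of the top of this clamp's round black head (24 mm across, 8 high), one of four under the cover, at shaker x=+-32, y=+-74 mm, holding a 96-well plate (88 x 130 mm, long side along y, top z=64). Top at shaker z=70 mm when home, 78 when up; which number is at which corner varies.
- clamp_3 (a joint): How far this plate clamp is pressed, m: 0 = fully up, 0.008 = fully home. It moves straight down, needs about 5 N, and stays where it is left.
- clamp_3_top (a point): Centre of the top of this clamp's round black head (24 mm across, 8 high), one of four under the cover, at shaker x=+-32, y=+-74 mm, holding a 96-well plate (88 x 130 mm, long side along y, top z=64). Top at shaker z=70 mm when home, 78 when up; which number is at which corner varies.
- clamp_4 (a joint): How far this plate clamp is pressed, m: 0 = fully up, 0.008 = fully home. It moves straight down, needs about 5 N, and stays where it is left.
- clamp_4_top (a point): Centre of the top of this clamp's round black head (24 mm across, 8 high), one of four under the cover, at shaker x=+-32, y=+-74 mm, holding a 96-well plate (88 x 130 mm, long side along y, top z=64). Top at shaker z=70 mm when home, 78 when up; which number is at which corner varies.
- amber_bottle: Bystander: amber screw-cap bottle, 58 mm across, 118 mm tall. Origin at the centre of its underside.
- tape_roll: Bystander: roll of tape lying flat, 68 mm across, 19 mm high. Origin at the centre of its underside.
- beaker: Bystander: clear plastic beaker, 67 mm across, 81 mm tall. Origin at the centre of its underside.
- tube: Bystander: 50 ml screw-cap tube standing on its foot, 34 mm across, 100 mm tall. Origin at the centre of its underside.
- small_bottle: Bystander: small screw-cap bottle, 42 mm across, 78 mm tall. Origin at the centre of its underside.
- petri_dish: Bystander: closed petri dish lying flat, 89 mm across, 15 mm high. Origin at the centre of its underside.
- mat: Dark grey rubber mat under the shaker, 262 x 620 x 2 mm, fixed. Origin: its centre at bench level; y along its long side. Only the listed things stand on it. A dark cabinet 372 mm tall stands along its rear (+x) side, about 30 mm behind it; the mat's front half is clear of the furniture. The timer may be set on it or on the bare bench.

How it is judged (in metres and radians):
On the way, in this order (a step that is already met when the one before it is completed fails the run):
1. the timer lies face up on the bench or mat, let go (height (world z) of timer below 0.008 m and angle between timer's own z axis and vertical below 0.12 rad and linear speed of timer below 0.02 m/s and contact force between the fingers and timer below 0.1 N), for 0.2 s.
2. the cover's two leaves are folded flat together (value of joint cover above 1.35 rad), for 0.2 s.
3. all four clamps are pressed home (value of joint each of clamp_1, clamp_2, clamp_3, clamp_4 above 0.0066 m), for 0.2 s.
At the end, for the whole second after the job is handed in: The timer lies face up and still on the bench or mat (underside below 8 mm, within 7 degrees of level); the cover's hinge has turned more than 1.35 of its 1.42 rad; all four clamps are pressed at least 6.6 of their 8 mm (all of step 1 and all of step 3 and value of joint cover above 1.35 rad); the robot touches nothing.
It fails at once if a bystander was shifted more than 25 mm or knocked over ((distance of amber_bottle from where it was at the start of the episode above 0.025 m or angle between amber_bottle's own z axis and vertical above 0.5 rad) or (distance of tape_roll from where it was at the start of the episode above 0.025 m or angle between tape_roll's own z axis and vertical above 0.5 rad) or (distance of beaker from where it was at the start of the episode above 0.025 m or angle between beaker's own z axis and vertical above 0.5 rad) or (distance of tube from where it was at the start of the episode above 0.025 m or angle between tube's own z axis and vertical above 0.5 rad) or (distance of small_bottle from where it was at the start of the episode above 0.025 m or angle between small_bottle's own z axis and vertical above 0.5 rad) or (distance of petri_dish from where it was at the start of the episode above 0.025 m or angle between petri_dish's own z axis and vertical above 0.5 rad)).
It fails at once if the timer was tipped over or stood on edge (angle between timer's own z axis and vertical above 0.8 rad).
It also fails if it takes over 61 s, if anything falls off the work surface, if the arm or the gripper's body presses on something with over 40 N, if the wrist force passes 120 N, or if a joint passes its speed limit or range.

## Working session

There is one attempt and no reset: what is moved stays moved. The work goes in short steps, Python scripts to look and compute and a tool call to move; the robot and the scene stay as the last step left them, time stands still between calls to the robot, and variables do not carry over. Pictures are saved under pics/ and viewed, at most 10 in all, crops included, and the job is handed in when it is done.

Besides the shell and the picture viewer there is one more tool, called after "Emit:" as a command line: name --argument value ..., lists and objects as JSON in quotes. step_arm: Moves the arm, as the interface text tells. Its arguments: {"type":"object","properties":{"targets":{"type":"array","items":{"type":"array"}},"jaw":{"type":"number"},"grip_force":{"type":"number"}},"required":["targets"]}

```bash
ls; mkdir -p pics; cat > h.py <<'E'
import numpy as np, cv2
from rig import env, get_image, close_job
np.set_printoptions(precision=4, suppress=True)
def cloud(d):
    K=d["intrinsics"];z=d["z_map"];h,w=z.shape
    u,v=np.meshgrid(np.arange(w),np.arange(h))
    p=cv2.undistortPoints(np.stack([u,v],-1).reshape(-1,1,2).astype(float),np.array(K),np.array(d["D"])).reshape(h,w,2)
    c=np.dstack([p*z[...,None],z])
    R=cv2.Rodrigues(np.array(d["rvec"],float))[0]
    W=(c-np.array(d["tvec"]).reshape(3))@R
    W[z<=0]=np.nan
    return W
E
python3 - <<'E'
from h import *
for n in ("scene","top"):
    d=get_image(n); np.save(f"{n}.npy",d,allow_pickle=True)
    cv2.imwrite(f"pics/{n}0.png",d["img"][...,::-1])
    R=cv2.Rodrigues(np.array(d["rvec"],float))[0]; print(n,-R.T@np.array(d["tvec"]).reshape(3),R[2],d["intrinsics"][0][0])
    W=cloud(d); print(np.isfinite(W[...,2]).mean())
s=env.observe(); print(s)
E
```

```text
pics
scene [-0.4803 -0.6487  1.0564] [ 0.6258  0.4997 -0.5989] 527.3151448057489
0.9961352040816327
top [0.2729 0.1654 1.4951] [ 0.1965 -0.0015 -0.9805] 513.1023253236156
0.9961011904761905
{'time_s': 0.1, 'q': array([ 58.3678,  21.8378,  74.3791,  -0.0005,  83.8576, -12.3359]), 'qvel': array([ 0.0935, -0.0996, -0.0938, -0.0354,  0.066 ,  0.0847]), 'joint_efforts': array([  0.0039, -44.9217, -23.1657,  -0.0002,   0.0037,  -0.    ]), 'position': array([0.1816, 0.5189, 0.2308]), 'tool_rot': array([[-0.9438,  0.3305, -0.0007],
       [ 0.3305,  0.9438, -0.0011],
       [ 0.0003, -0.0013, -1.    ]]), 'ft_force': array([-0.167 ,  0.2807,  0.0756]), 'wrist_torque': array([-0.0344, -0.0256,  0.0105]), 'gripper_force': 0.0, 'grip_width': 0.08517567498883015}
```

View pics/scene0.png

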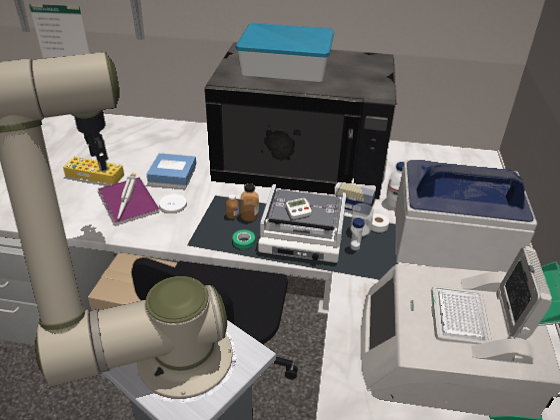

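View pics/top0.png

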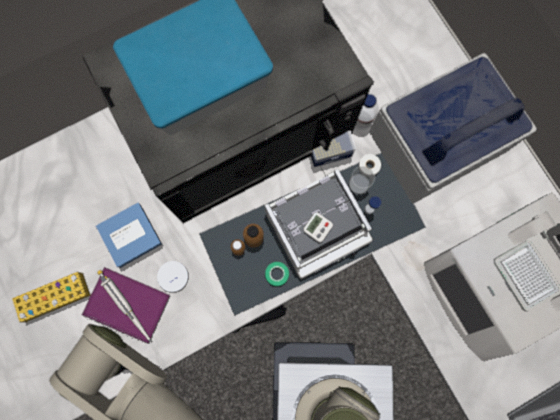

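The views show the shaker on the mat (top view, about (320,228)) with the white timer at (319,227). The amber bottle is at (254,235), the second brown one at (237,247) and the tape roll at (277,272). To the right are the beaker at (362,182), the blue-capped tube at (372,205) and the white roll at (370,163). The cabinet is to the rear.

```bash
cat > m.py <<'E'
from h import *
for n in ("top","scene"):
    d=np.load(f"{n}.npy",allow_pickle=True).item(); W=cloud(d); img=d["img"]
    hsv=cv2.cvtColor(img,cv2.COLOR_RGB2HSV); X,Y,Z=np.moveaxis(W,-1,0)
    reg=(X>.25)&(X<.8)&(Y>-.4)&(Y<.5)
    white=(hsv[...,1]<50)&(hsv[...,2]>140)
    def rect(m,name,minn=30):
        nl,lab,st,_=cv2.connectedComponentsWithStats(m.astype(np.uint8))
        for i in range(1,nl):
            if st[i,4]<minn: continue
            P=W[lab==i]; r=cv2.minAreaRect((P[:,:2]*1000).astype(np.float32))
            print(n,name,st[i].tolist(),"c",np.round(r[0],1),"sz",np.round(r[1],1),"ang",round(r[2],1),"z",np.round(np.percentile(P[:,2],[5,50,95])*1000,1))
    rect(reg&(Z>.085)&(Z<.109)&white,"wall")
    rect(reg&(Z>.112)&(Z<.16)&white,"timer")
    rect(reg&(Z>.012)&(Z<.2),"any",60)
    # mat
    rect(reg&(abs(Z)<.008)&(hsv[...,2]<80)&(hsv[...,1]<110),"mat",300)
    rect(reg&(Z>.03)&(Z<.2)&(hsv[...,1]>90)&(hsv[...,2]>40),"col",15)
d=np.load("top.npy",allow_pickle=True).item()
cv2.imwrite("pics/topc.png",cv2.resize(d["img"][140:300,190:440],None,fx=3.2,fy=3.2,interpolation=cv2.INTER_CUBIC)[...,::-1])
E
python3 m.py
```

```text
top wall [334, 168, 37, 63, 293] c [602.4 -34. ] sz [196.8  17.6] ang 28.7 z [ 95.2 101.1 105.9]
top wall [319, 175, 12, 9, 50] c [661.6  37.8] sz [16.1 36.2] ang 39.2 z [85.3 90.4 97.5]
top wall [297, 187, 11, 8, 46] c [625.7 102. ] sz [14.6 30.4] ang 32.9 z [85.5 89.1 94.5]
top wall [334, 197, 10, 7, 38] c [595.7   1.5] sz [15.5 24.4] ang 24.9 z [101.7 106.2 108.4]
top wall [275, 198, 12, 8, 43] c [592.3 164. ] sz [17.8 29.2] ang 30.9 z [85.2 91.7 97.7]
top wall [339, 203, 9, 9, 46] c [576.2  -9.7] sz [19.6 22.8] ang 12.4 z [101.2 106.  108.7]
top wall [265, 204, 36, 64, 329] c [497.9 155.5] sz [197.8  18.5] ang 30.2 z [ 94.5 100.8 105.6]
top wall [287, 221, 14, 16, 92] c [514.5 125.9] sz [40.6 25.3] ang 28.9 z [100.8 105.6 108.5]
top timer [304, 212, 29, 30, 377] c [519.5  62.2] sz [66.7 64.3] ang 57.1 z [114.  120.4 126.5]
top timer [441, 226, 57, 100, 2270] c [ 394.6 -337.1] sz [125.5 258.2] ang 90.0 z [144.2 151.1 157.2]
top any [171, 119, 185, 105, 3867] c [672.6 206.5] sz [ 55.8 549. ] ang 24.3 z [ 34.6  96.5 190.6]
top any [376, 120, 118, 83, 2516] c [ 688.3 -240.2] sz [292.
[... 2303 characters left out ...]
sz [84.6 79.3] ang 3.6 z [12.3 13.8 17.8]
scene any [226, 195, 13, 23, 240] c [465.7 277.1] sz [39.7 39.8] ang 53.6 z [15.7 48.6 78.5]
scene any [233, 230, 22, 17, 243] c [399.  168.9] sz [74.1 63.2] ang 41.3 z [13.7 18.9 23.1]
scene mat [188, 196, 210, 84, 5107] c [530.3  68.2] sz [269.9 617.1] ang 25.6 z [-2.5  2.   6.3]
scene col [241, 190, 18, 26, 343] c [493.5 227.6] sz [40.5 54.4] ang 46.4 z [ 36.5  74.8 100.2]
scene col [226, 199, 13, 14, 131] c [465.8 277. ] sz [39.7 39.6] ang 53.6 z [33.9 52.7 66.6]
scene col [346, 199, 17, 6, 43] c [741.9  -0.3] sz [12.1 54.1] ang 19.0 z [32.  38.9 45.2]
scene col [353, 218, 11, 10, 90] c [ 595.1 -100.6] sz [34.7 31.8] ang 6.1 z [ 93.7 100.6 104.9]
```

View pics/topc.png

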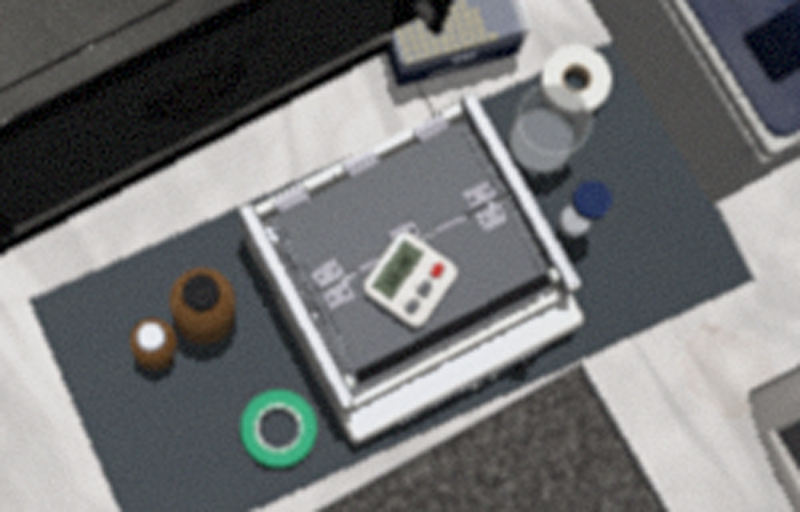

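The crop shows the timer turned relative to the shaker, at crop (411,280). The bar is along the front edge, from (358,375) to (552,280), and the clear mat area to the right front is near (660,300). Next I'll write a move helper and check which set-down spots are clear.

```bash
cat >> h.py <<'E'
from scipy.spatial.transform import Rotation as Ro
YAW=np.radians(29.2); S0=np.array([.539,.054,.002])
xs=np.array([np.cos(YAW),np.sin(YAW),0]); ys=np.array([-np.sin(YAW),np.cos(YAW),0]); zs=np.array([0,0,1.])
RS=np.column_stack([xs,ys,zs])
def sh(x,y,z): return S0+RS@(np.array([x,y,z])/1000)
def toS(p): return (np.asarray(p)-S0)@RS*1000
def down(yaw): # tool down, tool y at yaw deg
    a=np.radians(yaw); y=np.array([np.cos(a),np.sin(a),0]); z=-zs; return np.column_stack([np.cross(y,z),y,z])
def tiltR(R,axis,deg): return Ro.from_rotvec(np.asarray(axis)*np.radians(deg)).as_matrix()@R
def plan(*tg,start=None):
    s=env.observe(); p,R=(s["position"],s["tool_rot"]) if start is None else start
    print("t",s["time_s"],"tcp",p,"S",toS(p),"q",s["q"],"w",s["grip_width"],"F",s["ft_force"])
    for P,T in tg:
        P=np.array(P); d=R.T@(P-p)/.3; r=Ro.from_matrix(R.T@T).as_rotvec(degrees=True)/45
        print(np.round(d,3).tolist(),np.round(r,3).tolist()); p,R=P,T
E
python3 - <<'E'
from h import *
d=np.load("top.npy",allow_pickle=True).item(); W=cloud(d).reshape(-1,3); P=(W-S0)@RS*1000
for c in ((-85,-240),(-80,270),(-70,-230)):
    r=np.hypot(P[:,0]-c[0],P[:,1]-c[1]); print(c,sh(*c,0),[ (k,round(float(np.nanmax(P[r<k,2])),1)) for k in (45,60,75,90,110,130)])
E0=np.array([np.cos(np.radians(-34.3)),np.sin(np.radians(-34.3)),0])
Rt=tiltR(down(-34.3),ys,-8.02)  # normal leans to shaker front
print(Rt, "tool z dot xs", Rt[:,2]@xs)
plan(((.34,.36,.27),down(36)),((.45,.20,.27),down(1)),((.51,.06,.20),Rt))
E
```

```text
(-85, -240) [ 0.5819 -0.197   0.002 ] [(45, 145.1), (60, 202.9), (75, 206.8), (90, 211.0), (110, 262.8), (130, 291.5)]
(-80, 270) [0.3374 0.2507 0.002 ] [(45, 10.7), (60, 10.7), (75, 24.3), (90, 25.6), (110, 27.8), (130, 80.2)]
(-70, -230) [ 0.5901 -0.1809  0.002 ] [(45, 10.1), (60, 200.8), (75, 207.2), (90, 211.0), (110, 262.8), (130, 291.5)]
[[ 0.5559  0.8223  0.1218]
 [ 0.8218 -0.5657  0.0681]
 [ 0.1249  0.0623 -0.9902]] tool z dot xs 0.13951876123967366
t 0.1 tcp [0.1816 0.5189 0.2308] S [-85.174  580.1536 228.7751] q [ 58.3678  21.8378  74.3791  -0.0005  83.8576 -12.3359] w 0.08517567498883015 F [-0.167   0.2807  0.0756]
[-0.673, -0.326, -0.131] [-0.002, 0.0, 0.771]
[-0.647, -0.017, 0.0] [0.0, 0.0, 0.778]
[-0.47, 0.192, 0.233] [-0.126, 0.13, 0.783]
```

The right spot has tall furniture beside it, while the left-front mat at (0.337, 0.251) is clear. Moving over the timer now.

Emit:
step_arm --targets '[[[-0.673,-0.326,-0.131],[0,0,0.771]],[[-0.673,-0.326,-0.131],[0,0,0.771]],[[-0.673,-0.326,-0.131],[0,0,0.771]],[[-0.673,-0.326,-0.131],[0,0,0.771]],[[-0.673,-0.326,-0.131],[0,0,0.771]],[[-0.673,-0.326,-0.131],[0,0,0.771]],[[-0.673,-0.326,-0.131],[0,0,0.771]],[[-0.673,-0.326,-0.131],[0,0,0.771]]]' --jaw 85

```text
time_s: 0.77
position: [0.3404, 0.3595, 0.2705]
tool_rot: [[-0.586, 0.81, -0.0], [0.81, 0.586, -0.0], [0.0, -0.0, -1.0]]
ft_force: [0.5, 0.6, -0.8]
grip_width: 0.0848
gripper_force: 0.0
```

Emit:
step_arm --targets '[[[-0.647,-0.017,0],[0,0,0.778]],[[-0.647,-0.017,0],[0,0,0.778]],[[-0.647,-0.017,0],[0,0,0.778]],[[-0.647,-0.017,0],[0,0,0.778]],[[-0.647,-0.017,0],[0,0,0.778]],[[-0.647,-0.017,0],[0,0,0.778]],[[-0.647,-0.017,0],[0,0,0.778]]]'

```text
time_s: 1.35
position: [0.4499, 0.2001, 0.27]
tool_rot: [[-0.017, 1.0, -0.001], [1.0, 0.017, 0.0], [0.0, -0.001, -1.0]]
ft_force: [-1.0, -0.6, 0.5]
grip_width: 0.0851
gripper_force: 0.0
```

Emit:
step_arm --targets '[[[-0.47,0.192,0.1],[-0.126,0.13,0.783]],[[-0.47,0.192,0.1],[-0.126,0.13,0.783]],[[-0.47,0.192,0.1],[-0.126,0.13,0.783]],[[-0.47,0.192,0.1],[-0.126,0.13,0.783]],[[-0.47,0.192,0.233],[-0.126,0.13,0.783]],[[-0.47,0.192,0.233],[-0.126,0.13,0.783]],[[-0.47,0.192,0.233],[-0.126,0.13,0.783]],[[-0.47,0.192,0.233],[-0.126,0.13,0.783]]]'

```text
time_s: 2.02
position: [0.5104, 0.0617, 0.2025]
tool_rot: [[0.55, 0.826, 0.123], [0.826, -0.56, 0.068], [0.125, 0.064, -0.99]]
ft_force: [0.7, 0.3, -0.3]
grip_width: 0.085
gripper_force: 0.0
```

```bash
python3 - <<'E'
from h import *
Rt=tiltR(down(-34.3),ys,-8.02); c=np.array([.519,.0605,.105])
plan((c-Rt[:,2]*.045,Rt),(c,Rt))
d=get_image("scene"); cv2.imwrite("pics/s1.png",cv2.resize(d["img"][120:280,190:400],None,fx=3.7,fy=3.7,interpolation=cv2.INTER_CUBIC)[...,::-1])
E
```

```text
t 2.0167 tcp [0.5104 0.0617 0.2025] S [-21.1765  20.6654 200.4945] q [-8.8811 16.4943 88.0249  5.3094 69.18   23.4228] w 0.08497045777345748 F [ 0.6841  0.3176 -0.2894]
[-0.028, 0.005, 0.175] [0.001, -0.001, 0.008]
[0.0, 0.0, 0.15] [0.0, 0.0, 0.0]
```

View pics/s1.png

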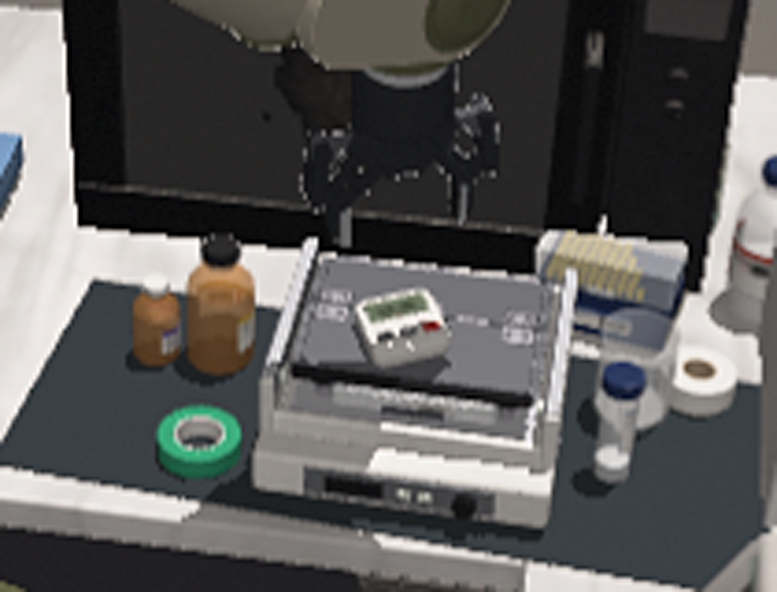

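The gripper hovers above the timer, with its pads at crop (345,225) and (463,200) either side of the timer at (403,325). Nothing is disturbed, so I'll descend.

Emit:
step_arm --targets '[[[-0.028,0.005,0.08],[0,0,0.008]],[[-0.028,0.005,0.175],[0,0,0.008]],[[-0.028,0.005,0.225],[0,0,0.008]],[[-0.028,0.005,0.265],[0,0,0.008]],[[-0.028,0.005,0.295],[0,0,0.008]],[[-0.028,0.005,0.31],[0,0,0.008]],[[-0.028,0.005,0.32],[0,0,0.008]],[[-0.028,0.005,0.32],[0,0,0.008]]]'

```text
time_s: 2.73
position: [0.5186, 0.0592, 0.1052]
tool_rot: [[0.56, 0.819, 0.122], [0.819, -0.57, 0.068], [0.126, 0.062, -0.99]]
ft_force: [-0.1, 0.1, -0.0]
grip_width: 0.085
gripper_force: 0.0
```

Emit:
step_arm --targets '[[[0,0,0],[0,0,0]],[[0,0,0],[0,0,0]],[[0,0,0],[0,0,0]],[[0,0,0],[0,0,0]],[[0,0,0],[0,0,0]],[[0,0,0],[0,0,0]]]' --jaw 50 --grip_force 25

```text
time_s: 3.23
position: [0.5186, 0.0588, 0.1057]
tool_rot: [[0.561, 0.819, 0.123], [0.818, -0.571, 0.068], [0.126, 0.063, -0.99]]
ft_force: [-1.2, 0.4, 6.0]
grip_width: 0.0631
gripper_force: 27.9
```

```bash
python3 - <<'E'
from h import *
s=env.observe(); p,R=s["position"],s["tool_rot"]
u=p+[0,0,.11]
plan((u,R),((.43,.155,.20),down(-15)),((.337,.251,.12),down(5)))
E
```

```text
t 3.2333 tcp [0.5186 0.0588 0.1057] S [-15.4453  14.1759 103.7049] q [-9.0643 23.9099 95.1603  6.0944 54.6805 22.321 ] w 0.06307933505810906 F [-1.2187  0.3989  6.039 ]
[0.046, 0.023, -0.363] [0.0, 0.0, 0.0]
[0.09, -0.428, 0.037] [0.107, -0.146, -0.436]
[0.229, -0.382, 0.267] [0.0, 0.0, -0.444]
```

Emit:
step_arm --targets '[[[0.005,0.002,-0.04],[0,0,0]],[[0.015,0.008,-0.12],[0,0,0]],[[0.03,0.015,-0.22],[0,0,0]],[[0.043,0.021,-0.32],[0,0,0]],[[0.046,0.023,-0.363],[0,0,0]],[[0.046,0.023,-0.363],[0,0,0]]]'

```text
time_s: 3.73
position: [0.5195, 0.0586, 0.218]
tool_rot: [[0.56, 0.818, 0.128], [0.818, -0.571, 0.067], [0.128, 0.067, -0.989]]
ft_force: [0.1, 0.4, -0.6]
grip_width: 0.0632
gripper_force: 28.3
```

Emit:
step_arm --targets '[[[0.02,-0.08,0.01],[0.02,-0.03,-0.09]],[[0.04,-0.18,0.02],[0.05,-0.07,-0.2]],[[0.06,-0.28,0.025],[0.08,-0.11,-0.3]],[[0.08,-0.38,0.03],[0.1,-0.14,-0.4]],[[0.09,-0.428,0.037],[0.107,-0.146,-0.436]],[[0.09,-0.428,0.037],[0.107,-0.146,-0.436]]]'

```text
time_s: 4.23
position: [0.4273, 0.1567, 0.1977]
tool_rot: [[0.254, 0.967, -0.006], [0.967, -0.254, -0.0], [-0.002, -0.005, -1.0]]
ft_force: [0.9, -1.1, -1.7]
grip_width: 0.0634
gripper_force: 28.3
```

```bash
python3 - <<'E'
from h import *
plan(((.337,.251,.10),down(5)),((.337,.251,.012),down(5)))
d=get_image("scene"); cv2.imwrite("pics/s2.png",cv2.resize(d["img"][90:270,160:400],None,fx=3.3,fy=3.3,interpolation=cv2.INTER_CUBIC)[...,::-1])
E
```

```text
t 4.2333 tcp [0.4273 0.1567 0.1977] S [-47.4264 144.1956 195.7042] q [ 5.1696 14.239  91.7231  0.023  74.3541 19.9064] w 0.06339208564199554 F [ 0.857  -1.1325 -1.7107]
[0.228, -0.369, 0.327] [-0.007, 0.001, -0.439]
[0.0, 0.0, 0.293] [0.0, 0.0, 0.0]
```

View pics/s2.png

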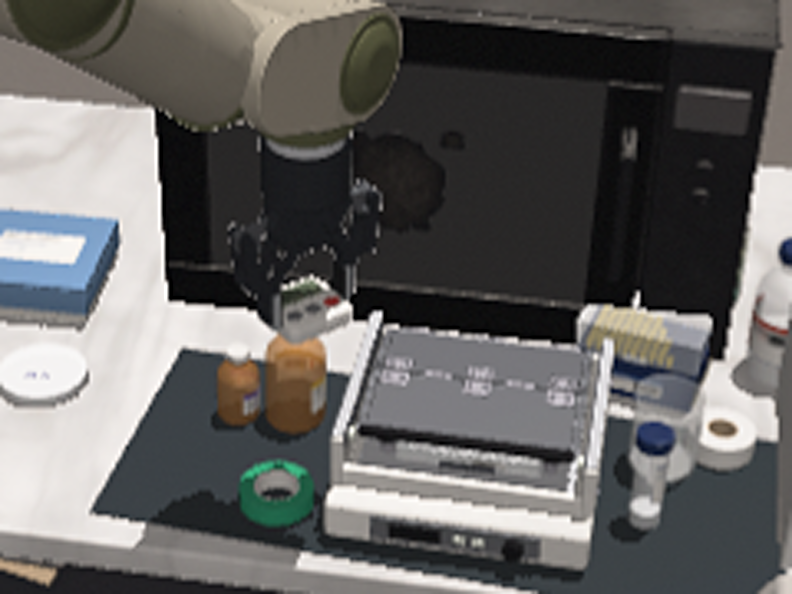

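The timer is held level between the pads at crop (312,310), and the cover is clear. Carrying it to the free mat area at the front left.

Emit:
step_arm --targets '[[[0.06,-0.09,0.03],[0,0,-0.1]],[[0.12,-0.19,0.08],[0,0,-0.21]],[[0.18,-0.29,0.15],[0,0,-0.33]],[[0.228,-0.369,0.24],[0,0,-0.439]],[[0.228,-0.369,0.327],[0,0,-0.439]],[[0.228,-0.369,0.327],[0,0,-0.439]],[[0.228,-0.369,0.327],[0,0,-0.439]]]'

```text
time_s: 4.87
position: [0.3409, 0.249, 0.1009]
tool_rot: [[-0.081, 0.997, -0.004], [0.997, 0.081, -0.001], [-0.001, -0.004, -1.0]]
ft_force: [0.7, -0.1, -0.2]
grip_width: 0.0632
gripper_force: 28.6
```

```bash
python3 - <<'E'
from h import *
plan(((.337,.251,.012),down(5)))
E
```

```text
t 4.8667 tcp [0.3409 0.249  0.1009] S [-77.7825 266.9146  98.8597] q [ 19.9792  18.677  105.0785   0.0233  56.4584  15.3109] w 0.06320878449295839 F [ 0.6566 -0.0545 -0.1788]
[0.008, -0.011, 0.296] [-0.005, 0.001, -0.008]
```

Emit:
step_arm --targets '[[[0.004,-0.005,0.1],[-0.005,0,0]],[[0.008,-0.011,0.2],[-0.005,0,0]],[[0.008,-0.011,0.26],[-0.005,0,0]],[[0.008,-0.011,0.296],[-0.005,0,0]],[[0.008,-0.011,0.305],[-0.005,0,0]],[[0.008,-0.011,0.312],[-0.005,0,0]],[[0.008,-0.011,0.319],[-0.005,0,0]],[[0.008,-0.011,0.319],[-0.005,0,0]]]'

```text
time_s: 5.53
position: [0.3377, 0.2517, 0.0063]
tool_rot: [[-0.082, 0.997, 0.004], [0.997, 0.082, 0.001], [0.001, 0.004, -1.0]]
ft_force: [-0.8, -0.3, -1.1]
grip_width: 0.0634
gripper_force: 28.6
```

Emit:
step_arm --targets '[[[0,0,0.004],[0,0,0]],[[0,0,0.008],[0,0,0]],[[0,0,0.011],[0,0,0]],[[0,0,0.011],[0,0,0]]]'

```text
time_s: 5.87
position: [0.3372, 0.2519, 0.0036]
tool_rot: [[-0.083, 0.997, 0.004], [0.997, 0.083, 0.001], [0.0, 0.004, -1.0]]
ft_force: [-1.9, -3.6, 19.4]
grip_width: 0.0633
gripper_force: 30.9
```

Emit:
step_arm --targets '[[[0,0,-0.003],[0,0,0]],[[0,0,-0.003],[0,0,0]],[[0,0,-0.003],[0,0,0]],[[0,0,-0.003],[0,0,0]],[[0,0,-0.003],[0,0,0]],[[0,0,-0.003],[0,0,0]]]' --jaw 85

```text
time_s: 6.37
position: [0.3367, 0.2518, 0.0031]
tool_rot: [[-0.083, 0.997, 0.002], [0.997, 0.083, 0.0], [0.0, 0.002, -1.0]]
ft_force: [-1.3, -0.9, 0.1]
grip_width: 0.085
gripper_force: 0.0
```

Emit:
step_arm --targets '[[[0,0,-0.04],[0,0,0]],[[0,0,-0.12],[0,0,0]],[[0,0,-0.24],[0,0,0]],[[0,0,-0.36],[0,0,0]],[[0,0,-0.48],[0,0,0]],[[0,0,-0.6],[0,0,0]],[[0,0,-0.6],[0,0,0]]]'

```text
time_s: 6.95
position: [0.3385, 0.2527, 0.1888]
tool_rot: [[-0.083, 0.996, 0.013], [0.997, 0.083, 0.004], [0.003, 0.013, -1.0]]
ft_force: [0.7, 0.2, 0.4]
grip_width: 0.0851
gripper_force: 0.0
```

```bash
python3 - <<'E'
from h import *
th=37
Rp=tiltR(down(YAW*180/np.pi-90),ys,-th); print(Rp[:,2]@xs,Rp[:,0]@xs,Rp[:,2])
# forward corner = TCP + 11mm*(cos, sin)
A=sh(-110,0,84); B=sh(-95,0,84)
plan(((.41,.10,.22),down(-28)),(sh(-130,0,130),Rp),(A,Rp),(sh(65,0,84),Rp))
d=get_image("scene"); W=cloud(d); img=d["img"]
hsv=cv2.cvtColor(img,cv2.COLOR_RGB2HSV); X,Y,Z=np.moveaxis(W,-1,0)
m=(abs(X-.337)<.05)&(abs(Y-.251)<.05)&(hsv[...,2]>130)&(Z>.005)
P=W[m]; print(len(P),P.mean(0),np.percentile(P[:,2],[5,50,95]))
t=P[P[:,2]>.014]; A_=np.c_[t[:,:2],np.ones(len(t))]; print(np.linalg.lstsq(A_,t[:,2],rcond=None)[0])
cv2.imwrite("pics/s3.png",cv2.resize(img[120:300,160:400],None,fx=3.3,fy=3.3,interpolation=cv2.INTER_CUBIC)[...,::-1])
E
```

```text
0.6018150231520483 0.7986355100472927 [ 0.5253  0.2936 -0.7986]
t 6.95 tcp [0.3385 0.2527 0.1888] S [-78.1005 271.2244 186.8446] q [20.6054 11.121  97.7245 -0.0325 70.3878 15.8442] w 0.08505654442273365 F [0.7395 0.2086 0.3631]
[-0.527, 0.197, -0.103] [0.015, -0.009, 0.728]
[-0.298, 0.217, 0.293] [-0.235, 0.799, 0.703]
[-0.039, 0.0, 0.163] [0.0, 0.0, 0.0]
[0.466, -0.0, 0.351] [0.0, 0.0, 0.0]
448 [0.3302 0.248  0.2203] [0.0108 0.0213 0.4905]
[-0.1613  2.4362 -0.3022]
```

View pics/s3.png

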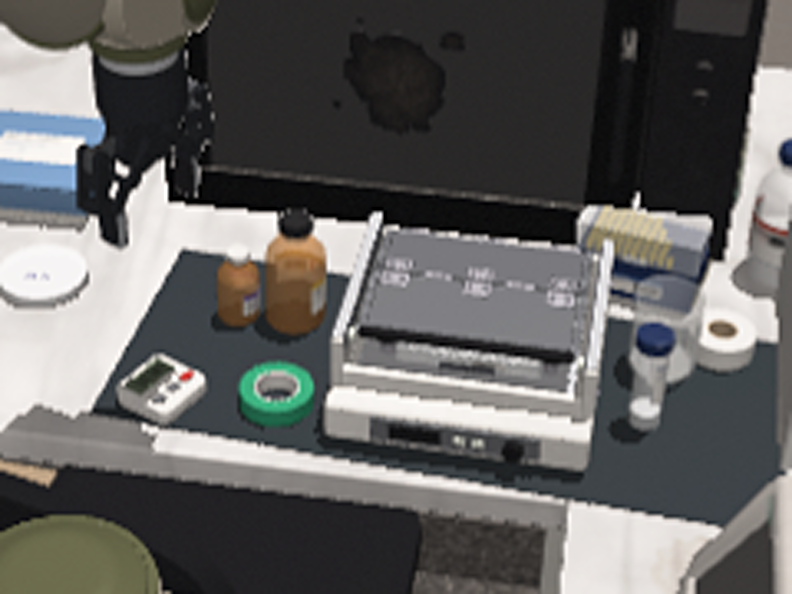

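The timer lies face up on the mat at crop (160,388), clear of the tape roll at (277,392). Next I'll shut the jaws and move in front of the bar, with the fingers tilted to point rearward.

Emit:
step_arm --targets '[[[-0.1,0.04,-0.05],[0,0,0.14]],[[-0.22,0.08,-0.103],[0,0,0.28]],[[-0.34,0.12,-0.103],[0,0,0.43]],[[-0.45,0.16,-0.103],[0,0,0.58]],[[-0.527,0.197,-0.103],[0.015,-0.009,0.728]],[[-0.527,0.197,-0.103],[0.015,-0.009,0.728]],[[-0.527,0.197,-0.103],[0.015,-0.009,0.728]]]' --jaw 0

```text
time_s: 7.58
position: [0.4082, 0.0982, 0.2127]
tool_rot: [[0.471, 0.882, -0.013], [0.882, -0.471, -0.004], [-0.01, -0.01, -1.0]]
ft_force: [0.1, -0.0, -1.0]
grip_width: 0.0007
gripper_force: 0.0
```

Emit:
step_arm --targets '[[[-0.298,0.217,0.1],[-0.235,0.799,0.703]],[[-0.298,0.217,0.1],[-0.235,0.799,0.703]],[[-0.298,0.217,0.1],[-0.235,0.799,0.703]],[[-0.298,0.217,0.1],[-0.235,0.799,0.703]],[[-0.298,0.217,0.1],[-0.235,0.799,0.703]],[[-0.298,0.217,0.1],[-0.235,0.799,0.703]],[[-0.298,0.217,0.2],[-0.235,0.799,0.703]],[[-0.298,0.217,0.293],[-0.235,0.799,0.703]],[[-0.298,0.217,0.293],[-0.235,0.799,0.703]]]'

```text
time_s: 8.33
position: [0.4199, -0.0088, 0.1224]
tool_rot: [[0.708, 0.488, 0.51], [0.389, -0.873, 0.295], [0.589, -0.01, -0.808]]
ft_force: [0.7, 0.7, 0.4]
grip_width: -0.0
gripper_force: 0.0
```

```bash
python3 - <<'E'
from h import *
Rp=tiltR(down(YAW*180/np.pi-90),ys,-37)
print(env.observe()["tool_rot"]-Rp)
plan((sh(-115,0,84),Rp),(sh(-85,0,84),Rp),(sh(-70,0,84),Rp))
E
```

```text
[[ 0.0113  0.0001 -0.0155]
 [-0.0005  0.0001  0.001 ]
 [-0.013  -0.0103 -0.0096]]
t 8.3333 tcp [ 0.4199 -0.0088  0.1224] S [-134.5567    3.2807  120.4481] q [-39.3361  11.8121 124.6522  53.6035  43.204  -18.6804] w -2.6378294891895445e-06 F [0.6703 0.7365 0.4215]
[-0.019, 0.012, 0.136] [-0.011, 0.021, -0.008]
[0.08, -0.0, 0.06] [0.0, 0.0, 0.0]
[0.04, 0.0, 0.03] [0.0, 0.0, 0.0]
```

Emit:
step_arm --targets '[[[-0.01,0.006,0.07],[0,0.02,0]],[[-0.019,0.012,0.136],[-0.011,0.021,-0.008]],[[0.02,0.012,0.166],[-0.011,0.021,-0.008]],[[0.04,0.012,0.181],[-0.011,0.021,-0.008]],[[0.055,0.012,0.192],[-0.011,0.021,-0.008]],[[0.061,0.012,0.196],[-0.011,0.021,-0.008]],[[0.061,0.012,0.196],[-0.011,0.021,-0.008]]]'

```text
time_s: 8.92
position: [0.4682, 0.0108, 0.0909]
tool_rot: [[0.69, 0.489, 0.533], [0.395, -0.872, 0.29], [0.606, 0.01, -0.795]]
ft_force: [-0.3, -0.2, 0.5]
grip_width: 0.0
gripper_force: 0.0
```

```bash
python3 - <<'E'
from h import *
Rp=tiltR(down(YAW*180/np.pi-90),ys,-37)
plan((sh(-70,0,84),Rp),(sh(60,0,84),Rp))
E
```

```text
t 8.9167 tcp [0.4682 0.0108 0.0909] S [-82.8864  -3.1442  88.8949] q [-31.3056  19.7451 122.3197  64.6614  35.4595 -24.6343] w 4.9253890379853655e-06 F [-0.2566 -0.2089  0.5484]
[0.024, -0.011, 0.039] [0.009, -0.007, 0.01]
[0.346, -0.0, 0.261] [0.0, 0.0, 0.0]
```

Emit:
step_arm --targets '[[[0.0,-0.006,0.022],[0.009,-0.007,0.01]],[[0.012,-0.011,0.03],[0.009,-0.007,0.01]],[[0.024,-0.011,0.039],[0.009,-0.007,0.01]],[[0.042,-0.011,0.053],[0.009,-0.007,0.01]],[[0.06,-0.011,0.066],[0.009,-0.007,0.01]],[[0.08,-0.011,0.081],[0.009,-0.007,0.01]],[[0.08,-0.011,0.081],[0.009,-0.007,0.01]]]'

```text
time_s: 9.5
position: [0.4956, 0.0302, 0.0844]
tool_rot: [[0.7, 0.487, 0.523], [0.388, -0.874, 0.294], [0.6, -0.003, -0.8]]
ft_force: [-2.0, -0.7, -5.2]
grip_width: 0.0003
gripper_force: 2.4
```

```bash
python3 - <<'E'
from h import *
Rp=tiltR(down(YAW*180/np.pi-90),ys,-37)
plan((sh(40,0,84),Rp))
d=get_image("scene"); cv2.imwrite("pics/s4.png",cv2.resize(d["img"][100:280,210:400],None,fx=3.3,fy=3.3,interpolation=cv2.INTER_CUBIC)[...,::-1])
E
```

```text
t 9.5 tcp [0.4956 0.0302 0.0844] S [-49.469    0.3465  82.4455] q [-26.0281  22.1678 118.6788  64.0232  33.3043 -18.6785] w 0.000296138341491175 F [-2.0367 -0.6779 -5.1626]
[0.242, 0.001, 0.175] [-0.002, 0.003, -0.003]
```

View pics/s4.png

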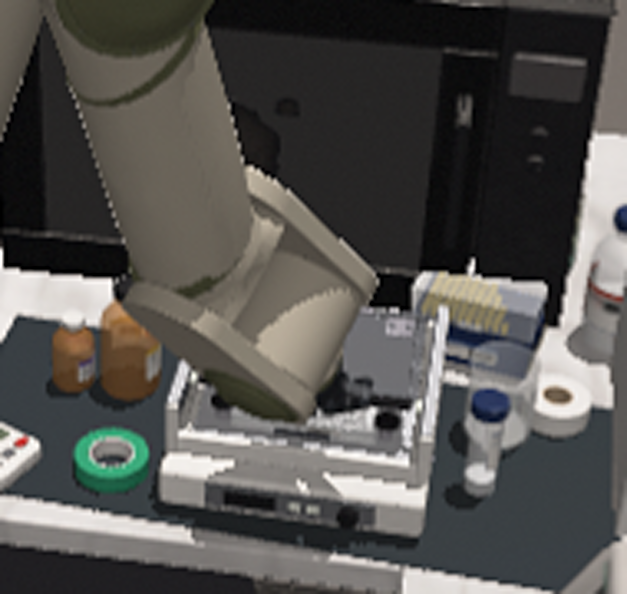

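The bar is being pushed, since the cover has moved rearward at crop (400,330). The wrist hangs low near crop (220,370), so I'll check its clearance to the wall and the bottle.

```bash
python3 - <<'E'
from h import *
for n in ("scene","top"):
    d=get_image(n); W=cloud(d); P=(W-S0)@RS*1000
    m=(P[...,2]>125)&(P[...,2]<400)&(P[...,0]<95)&(P[...,0]>-300)&(abs(P[...,1])<300)
    Q=P[m]; print(n,len(Q))
    for a in range(-120,280,40):
        q=Q[(Q[:,1]>a)&(Q[:,1]<a+40)]
        if len(q)>5: i=q[:,2].argmin(); print(a,len(q),"minz",q[i].round(),"maxx",q[:,0].max().round(), "minz x>0", q[q[:,0]>0,2].min() if (q[:,0]>0).any() else None)
E
```

```text
scene 5522
-120 73 minz [ 11. -99. 125.] maxx 41.0 minz x>0 125.03181186958268
-80 417 minz [  8. -55. 125.] maxx 37.0 minz x>0 125.0049330836971
-40 1110 minz [-97. -27. 125.] maxx 26.0 minz x>0 126.37900072070244
0 1022 minz [-248.   17.  233.] maxx -181.0 minz x>0 None
40 370 minz [-228.   55.  246.] maxx -228.0 minz x>0 None
80 192 minz [-248.   82.  288.] maxx -248.0 minz x>0 None
200 205 minz [-258.  240.  328.] maxx -240.0 minz x>0 None
240 904 minz [-299.  268.  141.] maxx -255.0 minz x>0 None
top 5308
-120 108 minz [ 54. -81. 125.] maxx 58.0 minz x>0 125.3160105708224
-80 462 minz [ -0. -45. 125.] maxx 56.0 minz x>0 125.0471901881539
-40 1157 minz [  5. -35. 125.] maxx 58.0 minz x>0 125.1264221938475
0 1239 minz [ 50.  33. 125.] maxx 55.0 minz x>0 125.08433748317097
40 489 minz [  7.  69. 125.] maxx 55.0 minz x>0 125.00702696914736
80 112 minz [ 47.  97. 125.] maxx 61.0 minz x>0 125.2688865227784
240 37 minz [-298.  279.  342.] maxx -281.0 minz x>0 None
```

The arm links are well clear, so I'll keep pushing.

Emit:
step_arm --targets '[[[0.025,0,0.018],[0,0,0]],[[0.055,0,0.04],[0,0,0]],[[0.085,0,0.062],[0,0,0]],[[0.115,0,0.083],[0,0,0]],[[0.145,0,0.105],[0,0,0]],[[0.175,0,0.127],[0,0,0]],[[0.205,0,0.148],[0,0,0]],[[0.23,0,0.167],[0,0,0]],[[0.242,0,0.175],[0,0,0]],[[0.242,0,0.175],[0,0,0]]]'

```text
time_s: 10.48
position: [0.5748, 0.0733, 0.0876]
tool_rot: [[0.697, 0.486, 0.526], [0.388, -0.874, 0.294], [0.603, -0.001, -0.798]]
ft_force: [0.5, 0.5, -0.6]
grip_width: -0.0001
gripper_force: 0.0
```

```bash
python3 - <<'E'
from h import *
Rp=tiltR(down(YAW*180/np.pi-90),ys,-37)
plan((sh(60,0,83),Rp))
d=get_image("top"); W=cloud(d); P=(W-S0)@RS*1000
m=(P[...,2]>140)&(P[...,2]<185)&(abs(P[...,1])<98)&(P[...,0]>20)&(P[...,0]<110)
Q=P[m]; print(len(Q),np.percentile(Q[:,0],[5,50,95]),np.percentile(Q[:,2],[5,50,95]))
E
```

```text
t 10.4833 tcp [0.5748 0.0733 0.0876] S [40.6518 -0.5779 85.6128] q [-15.8092  26.665  107.079   56.5114  30.6998  -0.9155] w -5.498757506025786e-05 F [ 0.5452  0.4596 -0.6028]
[0.046, -0.002, 0.046] [0.001, -0.001, -0.002]
569 [64.3121 70.1777 80.6517] [143.7043 163.9158 171.4963]
```

Emit:
step_arm --targets '[[[0.015,0,0.015],[0,0,0]],[[0.03,0,0.03],[0,0,0]],[[0.046,0,0.046],[0,0,0]],[[0.054,0,0.052],[0,0,0]],[[0.06,0,0.056],[0,0,0]],[[0.06,0,0.056],[0,0,0]]]'

```text
time_s: 11.03
position: [0.5957, 0.0853, 0.0843]
tool_rot: [[0.698, 0.486, 0.525], [0.388, -0.874, 0.293], [0.601, -0.001, -0.799]]
ft_force: [-0.2, -0.6, 1.3]
grip_width: 0.0002
gripper_force: 0.0
```

```bash
python3 - <<'E'
from h import *
Rp=tiltR(down(YAW*180/np.pi-90),ys,-37)
plan((sh(70,0,83),Rp))
d=get_image("top"); W=cloud(d); P=(W-S0)@RS*1000
m=(P[...,2]>140)&(P[...,2]<185)&(abs(P[...,1])<98)&(P[...,0]>20)&(P[...,0]<110)
Q=P[m]; print(len(Q),np.percentile(Q[:,0],[5,50,95]),np.percentile(Q[:,2],[5,50,95]))
E
```

```text
t 11.0333 tcp [0.5957 0.0853 0.0843] S [64.8098 -0.355  82.2592] q [-13.5631  28.4203 103.9405  54.3493  30.1648   3.3416] w 0.00020122548445886926 F [-0.2338 -0.6111  1.3056]
[0.015, -0.001, 0.008] [0.0, 0.001, -0.003]
612 [23.1503 82.1781 91.7905] [142.8701 164.2685 172.8734]
```

Emit:
step_arm --targets '[[[0.006,0,0.004],[0,0,0]],[[0.011,0,0.007],[0,0,0]],[[0.011,0,0.007],[0,0,0]],[[0.011,0,0.007],[0,0,0]]]'

```text
time_s: 11.42
position: [0.5989, 0.087, 0.0847]
tool_rot: [[0.699, 0.486, 0.525], [0.388, -0.874, 0.293], [0.601, -0.001, -0.799]]
ft_force: [-1.5, -0.8, 0.1]
grip_width: -0.0002
gripper_force: 0.0
```

Emit:
step_arm --targets '[[[0.006,0,0.004],[0,0,0]],[[0.012,0,0.008],[0,0,0]],[[0.016,0,0.012],[0,0,0]],[[0.016,0,0.012],[0,0,0]]]'

```text
time_s: 11.75
position: [0.6037, 0.0897, 0.0846]
tool_rot: [[0.699, 0.486, 0.525], [0.388, -0.874, 0.293], [0.601, -0.001, -0.799]]
ft_force: [-8.8, -6.2, 5.9]
grip_width: 0.0004
gripper_force: 5.6
```

```bash
python3 - <<'E'
from h import *
Rp=tiltR(down(YAW*180/np.pi-90),ys,-37)
plan((sh(30,0,95),Rp))
d=get_image("top"); W=cloud(d); P=(W-S0)@RS*1000
for y0,y1 in((-95,-50),(50,95)):
  m=(P[...,2]>140)&(P[...,2]<185)&(P[...,1]>y0)&(P[...,1]<y1)&(P[...,0]>20)&(P[...,0]<110)
  Q=P[m]; print(len(Q),np.percentile(Q[:,0],[5,50,95]),np.percentile(Q[:,2],[5,50,95]))
E
```

```text
t 11.75 tcp [0.6037 0.0897 0.0846] S [73.9056 -0.45   82.5763] q [-12.7631  28.919  102.6379  53.059   30.1352   5.4281] w 0.0003556696438966566 F [-8.7628 -6.2026  5.9461]
[-0.092, -0.001, -0.121] [0.001, 0.002, -0.003]
120 [23.9705 86.5559 95.8673] [145.7726 165.248  170.5289]
118 [24.3364 87.6601 96.2948] [145.7532 165.0872 171.3263]
```

At the stop, at about 11 N. I'll give it one slight extra push, then back away and look.

Emit:
step_arm --targets '[[[0.004,0,0.003],[0,0,0]],[[0.004,0,0.003],[0,0,0]],[[-0.03,0,-0.03],[0,0,0]],[[-0.12,0,-0.12],[0,0,0]],[[-0.22,0,-0.25],[0,0,0]],[[-0.3,0,-0.38],[0,0,0]],[[-0.35,0,-0.5],[0,0,0]],[[-0.4,0,-0.6],[0,0,0]],[[-0.45,0,-0.7],[0,0,0]],[[-0.45,0,-0.7],[0,0,0]]]'

```text
time_s: 12.63
position: [0.3977, -0.027, 0.1733]
tool_rot: [[0.699, 0.481, 0.529], [0.386, -0.877, 0.287], [0.602, 0.003, -0.799]]
ft_force: [1.4, 0.2, -0.1]
grip_width: 0.0002
gripper_force: 0.0
```

```bash
python3 - <<'E'
from h import *
plan()
for n in ("top","scene"):
  d=get_image(n); W=cloud(d); P=(W-S0)@RS*1000; hsv=cv2.cvtColor(d["img"],cv2.COLOR_RGB2HSV)
  if n=="scene": cv2.imwrite("pics/s5.png",cv2.resize(d["img"][120:280,210:400],None,fx=4,fy=4,interpolation=cv2.INTER_CUBIC)[...,::-1])
  for x in (-32,32):
    for y in (-74,74):
      m=(np.hypot(P[...,0]-x,P[...,1]-y)<14)&(P[...,2]>50)&(P[...,2]<100)&(hsv[...,2]<90)
      Q=P[m&(P[...,2]>64)]; print(n,x,y,len(Q),Q.mean(0).round(1) if len(Q) else "",np.percentile(Q[:,2],[25,50,75]).round(1) if len(Q) else "")
  m=(P[...,2]>140)&(P[...,2]<185)&(abs(P[...,1])<98)&(P[...,0]>20)&(P[...,0]<110); Q=P[m]; print("ridge",len(Q),np.percentile(Q[:,0],[5,50,95]),np.percentile(Q[:,2],[50,95]))
  m=(abs(P[...,2]-91)<6)&(abs(P[...,1])<90)&(P[...,0]>55)&(P[...,0]<95)&(hsv[...,2]<70); Q=P[m]; print("bar",len(Q),np.percentile(Q[:,0],[5,50,95]) if len(Q) else "")
E
```

```text
t 12.6333 tcp [ 0.3977 -0.027   0.1733] S [-162.8214   -1.8013  171.2528] q [-45.8763   3.0622 122.4271  46.1792  53.4322 -12.8248] w 0.000228450059071724 F [ 1.3584  0.2095 -0.0931]
top -32 -74 36 [-31.7 -72.2  69.5] [67.2 69.9 71.8]
top -32 74 43 [-31.4  74.4  69.7] [68.1 69.2 71.1]
top 32 -74 34 [ 32.1 -72.9  70.2] [67.7 70.1 71.7]
top 32 74 41 [32.6 74.7 75.6] [73.7 75.5 77.4]
ridge 440 [84.5539 88.5202 95.7316] [166.4199 173.0334]
bar 142 [78.567  81.8589 85.5252]
scene -32 -74 31 [-33.  -74.9  68.8] [67.  68.7 70.5]
scene -32 74 0  
scene 32 -74 30 [ 31.5 -74.9  68.3] [67.  68.4 69.7]
scene 32 74 0  
ridge 218 [81.5825 86.5768 95.2465] [158.3949 171.0058]
bar 75 [75.6281 82.1334 88.4589]
```

View pics/s5.png

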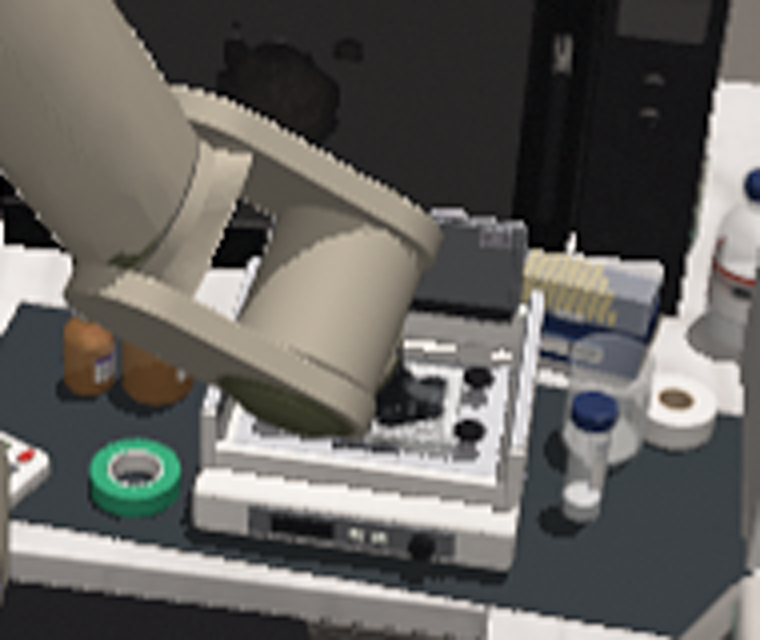

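The cover is folded, with the bar at x≈82 mm and the ridge up at z≈170 mm. The head at shaker (32, +74) reads about 76 mm against 70 mm for the other three, so that is the clamp to press.

```bash
python3 - <<'E'
from h import *
R2=tiltR(down(YAW*180/np.pi-90),ys,-20)
plan((sh(38,74,150),R2),(sh(38,74,92),R2),(sh(38,74,72),R2))
E
```

```text
t 12.7333 tcp [ 0.3998 -0.0253  0.1719] S [-160.2141   -1.2863  169.9011] q [-45.3418   3.4438 122.3471  46.3961  53.0901 -12.7493] w 0.0002068531858540455 F [ 0.7779 -0.5401 -0.0585]
[0.487, -0.255, 0.45] [0.005, -0.378, -0.006]
[-0.066, -0.0, 0.182] [0.0, 0.0, 0.0]
[-0.023, -0.0, 0.063] [0.0, 0.0, 0.0]
```

Emit:
step_arm --targets '[[[0.08,-0.05,0.04],[0,-0.09,0]],[[0.16,-0.09,0.11],[0,-0.18,0]],[[0.24,-0.13,0.19],[0,-0.27,0]],[[0.32,-0.17,0.27],[0,-0.34,0]],[[0.4,-0.21,0.36],[0,-0.378,0]],[[0.46,-0.24,0.42],[0,-0.378,0]],[[0.487,-0.255,0.45],[0.005,-0.378,-0.006]],[[0.487,-0.255,0.45],[0.005,-0.378,-0.006]],[[0.487,-0.255,0.45],[0.005,-0.378,-0.006]]]'

```text
time_s: 13.48
position: [0.5355, 0.1426, 0.1494]
tool_rot: [[0.817, 0.496, 0.293], [0.466, -0.868, 0.172], [0.34, -0.004, -0.941]]
ft_force: [0.3, -0.4, -0.5]
grip_width: -0.0002
gripper_force: 0.0
```

```bash
python3 - <<'E'
from h import *
R2=tiltR(down(YAW*180/np.pi-90),ys,-20)
plan((sh(38,74,92),R2),(sh(38,74,80),R2))
for n in ("scene","top"):
    P=(cloud(get_image(n))-S0)@RS*1000
    m=(P[...,2]>122)&(P[...,2]<400)&(P[...,0]>-200)&(P[...,0]<78)&(P[...,1]>60)&(P[...,1]<260)
    Q=P[m]
    for a in range(60,260,40):
        q=Q[(Q[:,1]>a)&(Q[:,1]<a+40)]
        if len(q)>5: print(n,a,len(q),q[q[:,2].argmin()].round(),q[:,0].max().round())
E
```

```text
t 13.4833 tcp [0.5355 0.1426 0.1494] S [ 40.1473  79.0776 147.371 ] q [-2.4018 19.9048 95.5028 14.2145 48.5998 49.9433] w -0.00015482487585367108 F [ 0.3042 -0.3665 -0.5257]
[-0.07, 0.018, 0.171] [-0.009, 0.003, 0.01]
[-0.014, -0.0, 0.038] [0.0, 0.0, 0.0]
scene 60 587 [ 28.  74. 146.] 37.0
scene 100 193 [ 16. 102. 183.] 27.0
top 60 94 [ 25.  60. 281.] 25.0
top 100 83 [ 29. 112. 205.] 29.0
top 140 46 [ 63. 174. 122.] 63.0
```

Emit:
step_arm --targets '[[[-0.03,0.018,0.08],[-0.009,0,0.01]],[[-0.07,0.018,0.171],[-0.009,0.003,0.01]],[[-0.077,0.018,0.19],[-0.009,0.003,0.01]],[[-0.082,0.018,0.205],[-0.009,0.003,0.01]],[[-0.086,0.018,0.216],[-0.009,0.003,0.01]],[[-0.086,0.018,0.216],[-0.009,0.003,0.01]]]'

```text
time_s: 14.08
position: [0.5364, 0.1333, 0.0823]
tool_rot: [[0.822, 0.482, 0.303], [0.453, -0.876, 0.165], [0.345, 0.002, -0.939]]
ft_force: [0.2, -0.5, 0.1]
grip_width: -0.0002
gripper_force: 0.0
```

```bash
python3 - <<'E'
from h import *
R2=tiltR(down(YAW*180/np.pi-90),ys,-20)
plan((sh(38,74,72),R2))
E
```

```text
t 14.0833 tcp [0.5364 0.1333 0.0823] S [36.4368 70.4565 80.3336] q [ -3.3444  25.4705 100.8917  17.3443  37.6084  45.4975] w -0.00019297647798008116 F [ 0.1817 -0.4556  0.0793]
[-0.005, -0.012, 0.028] [0.005, -0.003, -0.007]
```

Emit:
step_arm --targets '[[[-0.001,-0.006,0.007],[0,0,0]],[[-0.002,-0.012,0.014],[0,0,0]],[[-0.003,-0.012,0.021],[0,0,0]],[[-0.005,-0.012,0.028],[0,0,0]],[[-0.005,-0.012,0.028],[0,0,0]]]'

```text
time_s: 14.5
position: [0.5365, 0.1372, 0.0744]
tool_rot: [[0.821, 0.483, 0.305], [0.454, -0.876, 0.164], [0.346, 0.003, -0.938]]
ft_force: [-1.6, -3.5, 9.2]
grip_width: 0.0
gripper_force: 4.4
```

Emit:
step_arm --targets '[[[-0.002,0,0.006],[0,0,0]],[[-0.004,0,0.011],[0,0,0]],[[-0.004,0,0.011],[0,0,0]]]'

```text
time_s: 14.75
position: [0.5369, 0.1372, 0.0737]
tool_rot: [[0.82, 0.483, 0.308], [0.454, -0.876, 0.164], [0.349, 0.005, -0.937]]
ft_force: [-14.4, -7.9, 38.5]
grip_width: 0.0002
gripper_force: 19.1
```

It's hard against the stop (38 N for 0.7 mm). Retreating.

Emit:
step_arm --targets '[[[0.01,0,-0.03],[0,0,0]],[[0.05,0,-0.15],[0,0,0]],[[0.06,0,-0.28],[0,0,0]],[[0.05,0.05,-0.4],[0,0,0]],[[0,0.1,-0.52],[0,0,0]],[[-0.1,0.15,-0.65],[0,0,0]],[[-0.2,0.2,-0.75],[0,0,0]],[[-0.3,0.25,-0.85],[0,0,0]],[[-0.35,0.25,-0.95],[0,0,0]],[[-0.35,0.25,-0.95],[0,0,0]]]'

```text
time_s: 15.58
position: [0.3978, -0.025, 0.3048]
tool_rot: [[0.822, 0.48, 0.306], [0.452, -0.877, 0.161], [0.346, 0.007, -0.938]]
ft_force: [0.8, 0.0, 0.6]
grip_width: 0.0002
gripper_force: 0.0
```

```bash
python3 - <<'E'
from h import *
plan()
for n in ("top","scene"):
  d=get_image(n); W=cloud(d); P=(W-S0)@RS*1000; hsv=cv2.cvtColor(d["img"],cv2.COLOR_RGB2HSV)
  if n=="top": cv2.imwrite("pics/s6.png",cv2.resize(d["img"][140:320,190:440],None,fx=3.2,fy=3.2,interpolation=cv2.INTER_CUBIC)[...,::-1])
  for x in (-32,32):
    for y in (-74,74):
      m=(np.hypot(P[...,0]-x,P[...,1]-y)<14)&(P[...,2]>64)&(P[...,2]<100)&(hsv[...,2]<90)
      Q=P[m]; print(n,x,y,len(Q),Q.mean(0).round(1) if len(Q) else "")
  m=(abs(P[...,2]-91)<6)&(abs(P[...,1])<90)&(P[...,0]>55)&(P[...,0]<95)&(hsv[...,2]<70); Q=P[m]; print("bar",len(Q),np.percentile(Q[:,0],[5,50,95]) if len(Q) else "")
E
```

```text
t 15.5833 tcp [ 0.3978 -0.025   0.3048] S [-161.7505   -0.0654  302.7775] q [-32.8824  -4.4601  97.1215  17.9485  77.6776  25.9916] w 0.00022065694092619816 F [0.8238 0.0451 0.6106]
top -32 -74 39 [-31.7 -71.9  69.7]
top -32 74 38 [-31.4  74.   70.2]
top 32 -74 35 [ 31.9 -72.9  68.8]
top 32 74 39 [32.9 74.6 69. ]
bar 146 [78.801  81.8172 85.5598]
scene -32 -74 31 [-32.9 -74.8  68.8]
scene -32 74 34 [-32.9  73.2  68. ]
scene 32 -74 30 [ 31.  -75.2  69.2]
scene 32 74 28 [32.2 72.6 68.8]
bar 200 [75.8219 81.9772 89.9084]
```

View pics/s6.png

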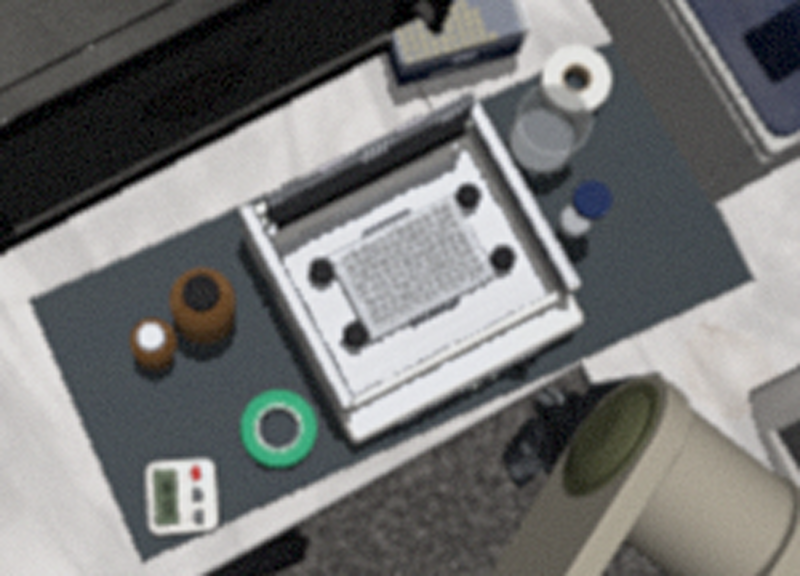

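All four clamp heads now read about 69 mm, at crop (320,270), (355,333), (467,195) and (501,257). The cover stands folded at the rear, the timer is face up at (182,497), the bystanders are where they started, and the arm is clear. Handing in.

```bash
python3 -c "
from rig import close_job
print(close_job())"
```

```text
the job is handed in; nothing more can be done
None
```

I handed the job in at about 16 s of the 61 s limit: the timer is face up on the mat, the cover is folded flat at the rear, and the raised clamp (shaker x=32, y=+74) is pressed home. The last pictures confirm all three, with the bystanders where they started and the arm clear; the hand-in call returned no verdict.

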